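# Undo the left-hand wing nut of the big lap

### The arm

A 6-joint arm with a two-finger parallel gripper is mounted at the origin on the work surface. World frame = base frame: x ahead of the robot, y to its left, z up, the work surface at z = 0. Lengths are in mm, angles in rad, forces in N, time in s.
With the tool pointing down it reaches from about 350 to 775 mm from the base axis. Payload 7.3 kg.
Tool frame: the origin (TCP) lies on the mounting face of the last link; the fingertips stand 178 mm ahead of it and the grasp point (between the pads) lies 159 mm ahead of it; z points along the fingers, y is the line along which they close (so a half turn about z gives the same grasp; the last joint's range is limited). The gripper opens to 92 mm and grips with 3 to 60 N. Pads are 19 mm wide; open, the fingers measure 130 mm over their backs; the gripper's body (75 mm by 190 mm) begins 47 mm behind the grasp point.
Start: joints at [1.101, 0.342, 1.524, -0, 1.275, -0.146], TCP at [167.018, 497.728, 404.741] pointing down, gripper open.
Joint ranges: [-2.53, 2.53], [-0.77, 2.02], [0.04, 2.7], [-1, 4.14], [0.28, 2.66], [-3.11, 3.11]. Speed limits (rad/s): [2.57, 2.57, 3.14, 3.14, 3.14, 3.14].

### API

Orientations are given as [roll, pitch, yaw] about the fixed x, y, z axes, in that order (R = Rz(yaw) Ry(pitch) Rx(roll)).
In Python, from plant import bot, viewer gives the robot as it stands (bot), with the cameras (viewer).
- The arm moves only by the tool shift_gripper, called after ">>>" as name(argument=value, ...) on one line, values as JSON. Schema: {"type":"object","properties":{"motion":{"type":"object","properties":{"plan":{"type":"array","items":{"type":"array","items":{"type":"number"},"minItems":5,"maxItems":5},"minItems":1,"maxItems":5}},"additionalProperties":false,"required":["plan"]},"only":{"type":"string"},"quiet":{"type":"boolean"},"lines":{"type":"string"}},"required":["motion"],"additionalProperties":false}. motion is an object whose key "plan" holds a list of rows, 1 to 5 of them, each of 5 numbers: the finger opening in mm, then dx, dy, dz in a scale on which 1.0 is 30 cm, then a turn about the tool's z in shares of 2 pi rad (1.0 is 2 pi rad); each row is the pose to reach, as a shift and turn from the pose commanded when the call began, along the tool's axes at that moment; what a row does not reach only later rows make up. A row lasts 1/8 s, in which the tool goes at most 62.5 mm and 0.188 rad, less where a joint would pass 70% of its speed; a pose out of reach is approached as far as the arm can. The fingers move at their own pace and stop on an object; the grip force is fixed at half the most. Time passes only in rows, so rows that do not move let the fingers close. The tool returns the time, the measured TCP pose, the force, the opening and the grip force at its end. only (a regular expression) keeps the lines of the reply that match it, lines (a string "A,B") keeps lines A to B, and quiet returns only ok. Shift and turn numbers lie between -1 and 1, and a call with a number outside is refused. Input that does not fit is refused with a message, and nothing moves.
- bot.get_obs(): the state, without advancing time (a new reading comes with each control period).
- viewer.capture(name): name is "scene" or "top" or "wrist"; returns a dict with "color" (420x560x3 uint8, red, green, blue), "K" (3x3 intrinsics, pixels), "k1" (the pictures are not rectified: a ray, as slopes to the right and down, at radius r is drawn at 1 + k1 r^2 times it, then the intrinsics apply), "R" (3x3) and "t" (3): a world point X has camera coordinates R X + t. Camera axes: x right, y down, z forward; pixel columns grow to the right and rows downward; lengths in mm; the calibration is good to about 2 mm. A picture is of the moment at which its call begins. There is no depth.
- bot.close_job(): hands the job in; it is judged then, once.
The state is a dict: "time": time; "joint_positions": joint angles; "dq": joint speeds; "tau": joint torques, N m; "tool_pos": TCP position; "tcp_rot": TCP orientation; "contact_force": force on the tool from outside, world axes, zero at the start; "moment": the same for the moment, N m; "grip_width": finger opening in mm; "finger_force": force on a finger pad.
Only numpy, scipy, OpenCV 4.12 (cv2) and the standard library are available. Lean on these libraries where they do the work, as an engineer would, in place of code of your own. Each camera call takes 0.05 s, during which the arm holds its last target. There are 200 camera calls.

### The job

Get the larger of the two flat laps on the jeweller's bench ready for a disc change: first slide its spindle-lock bolt fully home towards the spindle, then slacken its wing nut by at least a sixth of a turn and let go. The nut has a left-hand thread, so it loosens clockwise seen from above; if it feels solid and springs back you are tightening it, so do not force it that way. Leave the lock bolt home, and leave the smaller lap's nut alone.

Things in the scene. Friction and masses are not known exactly. Their poses are not given: they have to be found in the camera images.
- lap_nut_wing (a point): Grip point on the steel wing nut of the larger lap (grey box 270 x 180 mm, dark disc 160 mm across, disc top at z 70 mm). On the nut's upright axis, z 102 mm. The nut: a collar 36 mm across, z 70 to 82, and on it one straight upright wing, a flat bar 42 mm long (this point's x axis), 12 mm thick (y axis), z 82 to 116 mm. Grip across the thickness from above, 20 to 40 N.
- lap_nut (a joint): Turn of the larger lap's nut in rad: 0 clamped tight (starts 0 to 0.05), growing as its wing is turned CLOCKWISE seen from above, which loosens it, up to a stop at 1.9. It takes about 0.1 N m all the way and stays where it is left; it does not rise. It cannot go below 0: counter-clockwise it turns the collar.
- lap_nut_collar (a joint): How far the larger lap's nut is forced tighter, in rad: 0 at rest, growing as wing and collar are twisted together counter-clockwise seen from above from tight. Firm and springy, 1.5 N m per rad, it springs back when let go; past 0.2 it is overtightened.
- lock_grip (a point): Grip point on the lock bolt's steel handle, an upright block sliding on the larger lap's deck (z 55 mm) outside the disc: 24 mm long along the slide (this point's x axis, level, towards the nut's axis), 14 mm thick (y axis), top at z 97 mm. The point is on its middle, z 85 mm, 132 mm from the nut's axis when out. Guide strips beside its foot, up to z 63 mm. Grip across its thickness.
- lock_bolt (a joint): Slide of the lock bolt in m: 0 fully out (starts 0 to 0.006), growing towards the spindle, fully home at its stop, 0.028. It takes about 2 N and stays where it is left.
- small_nut (a joint): Turn of the like wing nut on the smaller lap (grey box 165 x 125 mm, disc 100 mm across, no lock bolt), in rad, clockwise positive, starts at 0. To be left alone.

How it is judged:
By the outcome, as a careful person would: the job done as asked, in the order asked, and still so for the second after the job is handed in, with the robot touching nothing.
It also fails if it takes over 45 s, if anything falls off the work surface, if the arm or the gripper's body presses on something with over 40 N, if the wrist force passes 120 N, or if a joint passes its speed limit or range.

## Working session

There is one attempt and no reset: what is moved stays moved. The work goes in short steps, Python scripts to look and compute and a tool call to move; the robot and the scene stay as the last step left them, time stands still between calls to the robot, and variables do not carry over. Pictures are saved under pics/ and viewed, at most 10 in all, crops included, and the job is handed in when it is done.

```bash
ls; mkdir -p pics
```

Create h.py:
```python
import numpy as np, cv2
from plant import bot, viewer
def snap(n,f):
    c=viewer.capture(n); cv2.imwrite(f'pics/{f}.png',c['color'][:,:,::-1]); np.savez(f'pics/{f}.npz',**{k:c[k] for k in('color','K','k1','R','t')}); return c
def ray(f,u,v,z):
    c=np.load(f'pics/{f}.npz'); K=c['K'];a=np.array([(u-K[0,2])/K[0,0],(v-K[1,2])/K[1,1]])
    p=cv2.undistortPoints(np.array([[[u,v]]],float),K,np.array([float(c['k1']),0,0,0])).ravel()
    R,t=c['R'],c['t']; o=-R.T@t; d=R.T@np.array([p[0],p[1],1]); return o+d*(z-o[2])/d[2]
def crop(f,x0,y0,w,h,s,out):
    im=cv2.imread(f'pics/{f}.png')[y0:y0+h,x0:x0+w]; cv2.imwrite(f'pics/{out}.png',cv2.resize(im,None,fx=s,fy=s,interpolation=cv2.INTER_CUBIC))
```

Run:
```python
from h import *
a=snap('top','top0');b=snap('wrist','wr0')
im=np.hstack([a['color'],b['color']])[:,:,::-1]
print(bot.get_obs()['time'],bot.get_obs()['tcp_rot'],a['k1'],-a['R'].T@a['t'])
```

```text
pics
plant.py
0.1 [-3.14027083e+00 -2.15810247e-04  2.81780729e+00] -0.07858850436513794 [456.17334345  16.38094505 885.48830939]
```

View pics/top0.png

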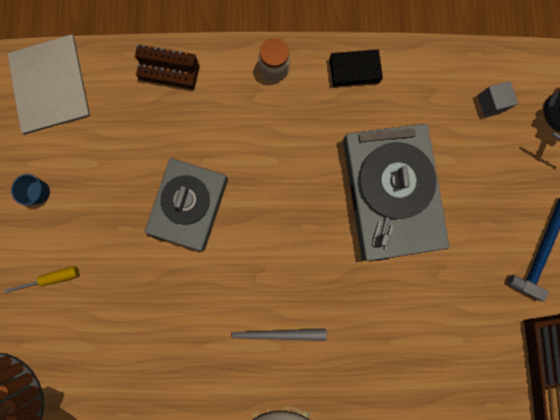

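The top view shows the larger lap at upper right, with its nut near (401,178) and lock handle near (382,232). The small lap is at (185,200). I'll enlarge the large one.

Run:
```python
from h import *
crop('top0',340,120,115,145,4.1,'c0')
print(ray('top0',400,180,70),ray('top0',382,232,85), ray('top0',185,200,70))
```

```text
[ 587.42362836 -252.80393115   70.        ] [ 481.0451702  -207.18756558   85.        ] [551.0137471  185.03668796  70.        ]
```

View pics/c0.png

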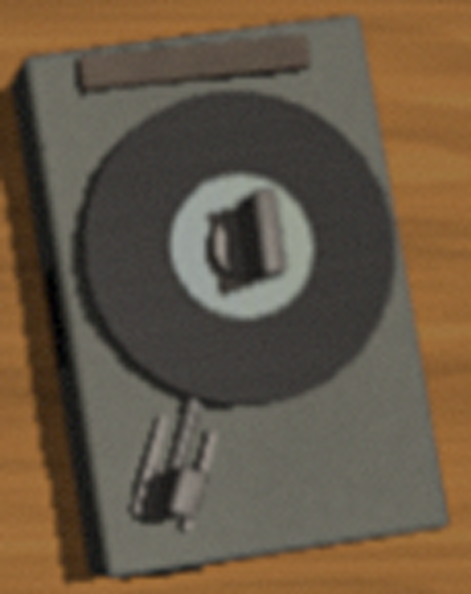

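Run:
```python
from h import *
g=lambda u,v,z:ray('top0',340+u/4.1,120+v/4.1,z)
n=g(237,248,70);h=g(190,493,97);w=g(268,232,116);w1=g(265,190,116);w2=g(273,272,116)
print('disc',n,'wing',w,'wl',np.linalg.norm(w1-w2),w1-w2,'handle',h,np.linalg.norm((h-n)[:2]))
o=bot.get_obs();print(o['tool_pos'],o['tcp_rot'])
from scipy.spatial.transform import Rotation as Ro
T=Ro.from_euler('xyz',o['tcp_rot']).as_matrix();print(T)
c=np.load('pics/wr0.npz');print('cam in tool',T.T@(-c['R'].T@c['t']-o['tool_pos']),(c['R']@T).round(2),c['K'][0,0])
m=(n+h)/2; print('shift to mid',T.T@(np.array([m[0],m[1],404])-o['tool_pos']), 'handle yaw',np.arctan2(*(n-h)[[1,0]]))
```

```text
disc [ 586.44311981 -248.16502078   70.        ] wing [ 586.64309334 -248.54134572  116.        ] wl 39.31516078000803 [39.25997554  2.08235151  0.        ] handle [ 464.45775179 -211.91151581   97.        ] 127.25858177180118
[166.96103478 497.62036065 404.13392003] [-3.14027083e+00 -2.15810247e-04  2.81780729e+00]
[[-9.48037850e-01  3.18156949e-01 -6.25144911e-04]
 [ 3.18157490e-01  9.48037135e-01 -1.18447938e-03]
 [ 2.15810245e-04 -1.32182582e-03 -9.99999103e-01]]
cam in tool [69.51508449  2.1354304  21.38194768] [[ 0.    1.    0.  ]
 [-0.97  0.   -0.26]
 [-0.26  0.    0.97]] 304.07905408832517
shift to mid [-571.37159271 -575.79133057    0.77170872] handle yaw -0.28888189583478086
```

The disc centre and wing centre agree, and the handle radius of 127 mm is within range. Next I'll move above the lap and refine with the wrist camera.

The rows are not in the units I measure in: shifts go in shares of 30 cm and turns go in shares of 2 pi rad. I convert before sending: -260 mm is -0.8667, -220 mm is -0.7333.

>>> shift_gripper(motion={"plan": [[40, -0.1833, -0.0967, 0, 0], [40, -0.3667, -0.1933, 0, 0], [40, -0.55, -0.29, 0, 0], [40, -0.7333, -0.3867, 0, 0], [40, -0.8667, -0.4567, 0, 0]]})

```text
time: 0.72
tool_pos: [371.2, 283.1, 404.5]
tcp_rot: [-3.141, -0.0, 2.816]
contact_force: [0.3, 0.7, 0.0]
grip_width: 45.9
finger_force: 0.0
```

>>> shift_gripper(motion={"plan": [[40, -0.14, -0.15, 0, 0], [40, -0.28, -0.3, 0, 0], [40, -0.42, -0.45, 0, 0], [40, -0.56, -0.6, 0, 0], [40, -0.7, -0.75, 0, 0]]})

```text
time: 1.35
tool_pos: [497.8, 3.0, 404.5]
tcp_rot: [3.141, -0.0, 2.818]
contact_force: [1.2, 0.3, -0.2]
grip_width: 40.0
finger_force: 0.0
```

Run:
```python
from h import *
o=bot.get_obs();print(o['time'],o['tool_pos'],o['tcp_rot'],o['contact_force'])
```

```text
1.35 [497.84232652   3.01214152 404.54934552] [ 3.14133848e+00 -2.82736114e-04  2.81760385e+00] [ 1.16820227  0.3240787  -0.19577666]
```

Scaled: -212 mm is -0.7067, -160 mm is -0.5333, -0.035 rad is -0.0056.

>>> shift_gripper(motion={"plan": [[40, -0.05, -0.1667, 0, -0.0016], [40, -0.1, -0.3333, 0, -0.0032], [40, -0.1567, -0.5333, 0, -0.0048], [40, -0.21, -0.7067, 0, -0.0056], [40, -0.21, -0.7067, 0, -0.0056]]})

```text
time: 1.98
tool_pos: [489.2, -219.4, 403.9]
tcp_rot: [-3.141, -0.001, 2.848]
contact_force: [0.5, 0.4, -0.4]
grip_width: 40.0
finger_force: 0.0
```

Run:
```python
from h import *
snap('wrist','wr1')
```

```text
(no output)
```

View pics/wr1.png

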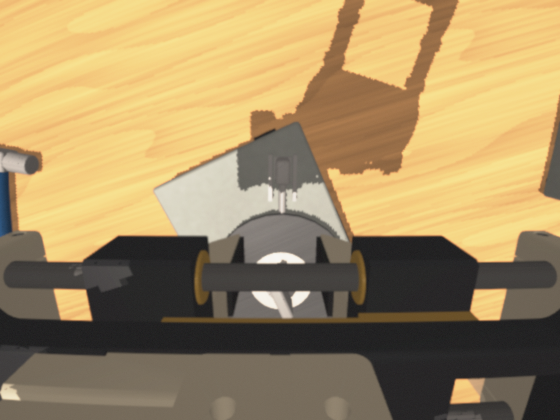

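The wrist view shows the lock handle at about (283,170). The nut at (280,280) is partly hidden by the gripper. I'll crop around the handle.

Run:
```python
from h import *
crop('wr1',235,120,100,110,5,'c1')
```

```text
(no output)
```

View pics/c1.png

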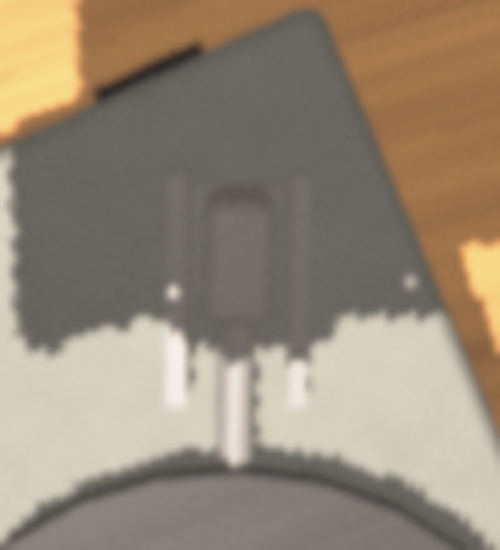

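Run:
```python
from h import *
from scipy.spatial.transform import Rotation as Ro
g=lambda u,v,z:ray('wr1',235+u/5,120+v/5,z)
h=g(239,262,97); a=g(177,180,63);b=g(176,400,63)
d=b-a
print(h,'size',g(239,203,97)-g(239,320,97),g(207,262,97)-g(270,262,97),'yaw strips',np.arctan2(d[1],d[0]))
n=np.array([586.5,-248.3]); print(np.linalg.norm(n-h[:2]),np.arctan2(*(n-h[:2])[::-1]))
o=bot.get_obs();T=Ro.from_euler('xyz',o['tcp_rot']).as_matrix()
print(o['tcp_rot'],T.T@(np.array([h[0],h[1],85+159])-o['tool_pos']))
```

```text
[ 464.97006522 -206.78032829   97.        ] size [-21.30637481   6.38033486   0.        ] [ -3.44160873 -11.39453387   0.        ] yaw strips -0.305572955368875
128.42666462106877 -0.329209193891685
[ 3.14087953e+00 -1.38998965e-03  2.84944101e+00] [ 26.15615923   3.09862633 159.98303783]
```

Scaled: 115 mm is 0.3833, 90 mm is 0.3.

>>> shift_gripper(motion={"plan": [[50, 0.0433, 0.0033, 0.1, 0], [50, 0.0867, 0.0083, 0.2, 0], [50, 0.0867, 0.0083, 0.3, 0], [50, 0.0867, 0.0083, 0.3833, 0], [50, 0.0867, 0.0083, 0.3833, 0]]})

```text
time: 2.65
tool_pos: [465.1, -204.5, 288.3]
tcp_rot: [3.14, -0.004, 2.854]
contact_force: [0.1, -0.0, 0.2]
grip_width: 50.1
finger_force: 0.0
```

Run:
```python
from h import *
snap('wrist','wr2')
crop('wr2',180,100,200,200,3,'c2')
```

```text
(no output)
```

View pics/c2.png

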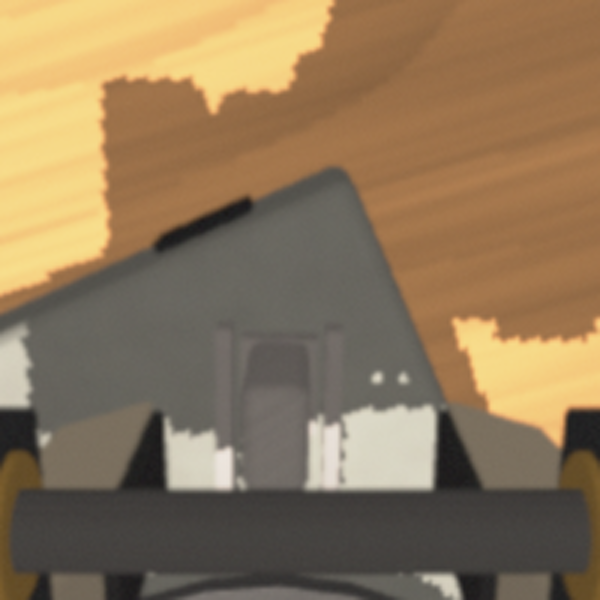

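The crop shows the handle centre at about u=272, and the fingers are centred on u≈280. The tool is therefore a few mm too far along +y, so I'll compute the correction.

Run:
```python
from h import *
from scipy.spatial.transform import Rotation as Ro
h=ray('wr2',180+276/3,100+450/3,97)
for i in range(2):
    o=bot.get_obs();print(o['tool_pos'],o['tcp_rot'])
T=Ro.from_euler('xyz',o['tcp_rot']).as_matrix()
print(h,'edges',ray('wr2',180+243/3,100+450/3,97)-ray('wr2',180+309/3,100+450/3,97),'back top edge',ray('wr2',272,100+388/3,97))
print(T.T@(h-o['tool_pos']))
c=np.load('pics/wr2.npz');print(T.T@(-c['R'].T@c['t']-o['tool_pos']),c['K'])
```

```text
[ 465.59445833 -205.0421432   289.58386248] [ 3.14083263e+00 -1.56101361e-03  2.85421911e+00]
[ 465.59445833 -205.0421432   289.58386248] [ 3.14083263e+00 -1.56101361e-03  2.85421911e+00]
[ 466.66059127 -207.18556882   97.        ] edges [ -3.75243275 -12.69957938   0.        ] back top edge [ 454.09525214 -203.38713832   97.        ]
[ -1.93055714  -1.89971307 192.5796953 ]
[70.05987876  2.52615011 22.43283017] [[304.07905409   0.         279.69195124]
 [  0.         304.07905409 205.89195149]
 [  0.           0.           1.        ]]
```

>>> shift_gripper(motion={"plan": [[50, 0, -0.01, 0.05, 0], [50, 0, -0.01, 0.1, 0], [50, 0, -0.01, 0.1433, 0], [50, 0, -0.01, 0.1433, 0]]})

```text
time: 3.2
tool_pos: [464.3, -209.0, 245.4]
tcp_rot: [3.141, -0.003, 2.853]
contact_force: [0.2, 0.0, -0.3]
grip_width: 49.8
finger_force: 0.0
```

>>> shift_gripper(motion={"plan": [[10, 0, 0, 0, 0], [10, 0, 0, 0, 0], [10, 0, 0, 0, 0], [10, 0, 0, 0, 0], [10, 0, 0, 0, 0]]})

```text
time: 3.82
tool_pos: [464.6, -209.3, 246.9]
tcp_rot: [-3.141, 0.0, 2.852]
contact_force: [-1.0, -2.1, 1.7]
grip_width: 13.6
finger_force: 29.9
```

Run:
```python
from h import *
o=bot.get_obs();print(o['tool_pos'],o['tcp_rot'],o['moment'])
```

```text
[ 464.61899075 -209.30150013  246.91119049] [-3.14132755e+00  4.28252788e-04  2.85232585e+00] [-0.25813763  0.14990102 -0.21638489]
```

Scaled: -20 mm is -0.0667, -16 mm is -0.0533.

>>> shift_gripper(motion={"plan": [[10, -0.0133, 0, 0, 0], [10, -0.0267, 0, 0, 0], [10, -0.04, 0, 0, 0], [10, -0.0533, 0, 0, 0], [10, -0.0667, -0.001, 0, 0]]})

```text
time: 4.45
tool_pos: [484.1, -215.4, 246.9]
tcp_rot: [-3.141, 0.0, 2.853]
contact_force: [-2.9, -2.3, 4.7]
grip_width: 14.0
finger_force: 30.0
```

>>> shift_gripper(motion={"plan": [[10, -0.005, 0, 0, 0], [10, -0.01, 0, 0, 0], [10, -0.015, 0, 0, 0], [10, -0.015, 0, 0, 0]]})

```text
time: 4.95
tool_pos: [488.2, -216.6, 246.9]
tcp_rot: [-3.141, 0.001, 2.853]
contact_force: [-2.6, -3.9, 5.6]
grip_width: 14.1
finger_force: 30.0
```

Not at the stop yet, since the force is still only sliding friction.

Scaled: -3 mm is -0.01, -2 mm is -0.0067.

>>> shift_gripper(motion={"plan": [[10, -0.0033, 0, 0, 0], [10, -0.0067, 0, 0, 0], [10, -0.01, 0, 0, 0], [10, -0.01, 0, 0, 0]]})

```text
time: 5.45
tool_pos: [489.4, -217.0, 246.9]
tcp_rot: [-3.141, -0.006, 2.853]
contact_force: [-13.6, -2.3, 13.0]
grip_width: 14.0
finger_force: 30.0
```

>>> shift_gripper(motion={"plan": [[10, -0.0033, 0, 0, 0], [10, -0.0067, 0, 0, 0], [10, -0.0067, 0, 0, 0]]})

```text
time: 5.82
tool_pos: [490.1, -217.3, 246.8]
tcp_rot: [3.142, -0.01, 2.854]
contact_force: [-19.7, -1.4, 17.5]
grip_width: 13.8
finger_force: 30.0
```

The handle hit its stop after about 27 mm of travel at 20 N, so the bolt is home. I'll release it, rise, and hover just past the nut to see the wing.

Scaled: -62 mm is -0.2067, -35 mm is -0.1167.

>>> shift_gripper(motion={"plan": [[50, 0, 0, 0, 0], [50, 0, 0, 0, 0], [50, 0, 0, -0.0333, 0], [50, 0, 0, -0.1167, 0], [50, 0, 0, -0.2067, 0]]})

```text
time: 6.45
tool_pos: [493.1, -217.6, 309.6]
tcp_rot: [3.141, -0.0, 2.853]
contact_force: [0.2, 0.6, 0.1]
grip_width: 49.7
finger_force: 0.0
```

>>> shift_gripper(motion={"plan": [[50, -0.1, 0.0033, 0, -0.0143], [50, -0.2, 0.0067, 0, -0.0286], [50, -0.3, 0.0133, 0, -0.043], [50, -0.4033, 0.0167, 0, -0.0541], [50, -0.4033, 0.0167, 0, -0.0541]]})

```text
time: 7.08
tool_pos: [611.6, -247.4, 308.6]
tcp_rot: [-3.141, 0.001, -3.089]
contact_force: [-0.9, -0.8, -0.1]
grip_width: 49.9
finger_force: 0.0
```

```bash
python3 - <<'E'
from h import *
snap('wrist','wr3'); o=bot.get_obs();print(o['tool_pos'],o['tcp_rot'])
crop('wr3',180,60,200,200,3,'c3')
E
```

```text
[ 610.61973771 -247.18501259  308.4086307 ] [ 3.14109461e+00 -2.13432457e-04 -3.09041573e+00]
```

View pics/c3.png

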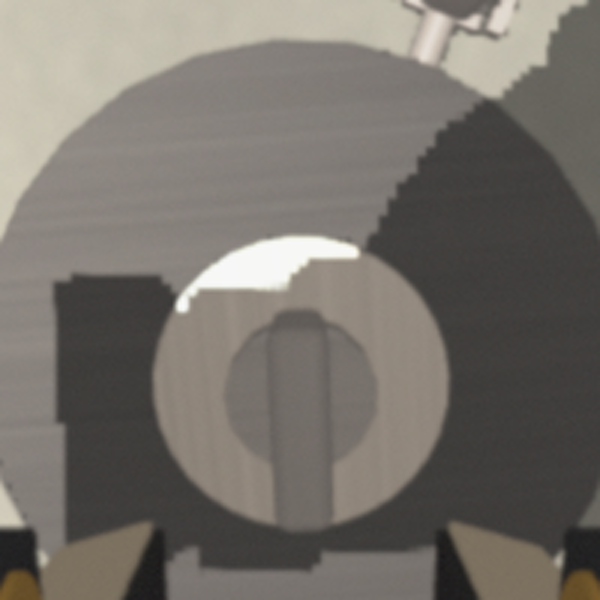

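The wing is clearly visible in the crop: top face from (298,330) to (304,526), collar centre (301,395). It sits almost centred between the fingers (300).

Run:
```python
from h import *
from scipy.spatial.transform import Rotation as Ro
g=lambda u,v,z:ray('wr3',180+u/3,60+v/3,z)
o=bot.get_obs();T=Ro.from_euler('xyz',o['tcp_rot']).as_matrix()
a,b=g(298,330,116),g(304.5,526,116);d=b-a
print(a,b,np.linalg.norm(d),'yaw',np.arctan2(d[1],d[0]),'mid',(a+b)/2,'collar',g(301,395,82),'disc hub',g(301,383,70),o['tool_pos'],o['tcp_rot'])
print(T.T@((a+b)/2-o['tool_pos']),T.T@d)
```

```text
[ 567.47153788 -247.58661321  116.        ] [ 606.56453854 -244.2451073   116.        ] 39.23554973399241 yaw 0.08526855297861854 mid [ 587.01803821 -245.91586025  116.        ] collar [ 587.29274883 -245.895325     82.        ] disc hub [ 586.91534885 -245.88972651   70.        ] [ 610.61973771 -247.18501259  308.4086307 ] [ 3.14109461e+00 -2.13432457e-04 -3.09041573e+00]
[ 23.46480916   2.37899599 192.41485193] [-3.92127505e+01  1.33734885e+00 -7.70322273e-03]
```

Scaled: 44 mm is 0.1467, 23.5 mm is 0.0783, -0.034 rad is -0.0054.

>>> shift_gripper(motion={"plan": [[50, 0.04, 0.004, 0, -0.0054], [50, 0.0783, 0.004, 0, -0.0054], [50, 0.0783, 0.004, 0.0667, -0.0054], [50, 0.0783, 0.004, 0.1467, -0.0054], [50, 0.0783, 0.004, 0.1467, -0.0054]]})

```text
time: 7.75
tool_pos: [585.5, -247.1, 263.4]
tcp_rot: [3.139, -0.003, -3.058]
contact_force: [-0.2, -1.1, 0.5]
grip_width: 49.9
finger_force: 0.0
```

>>> shift_gripper(motion={"plan": [[5, 0, 0, 0, 0], [5, 0, 0, 0, 0], [5, 0, 0, 0, 0], [5, 0, 0, 0, 0], [5, 0, 0, 0, 0]]})

```text
time: 8.38
tool_pos: [586.8, -248.2, 265.1]
tcp_rot: [-3.14, 0.001, -3.056]
contact_force: [-0.6, -4.1, 0.4]
grip_width: 12.0
finger_force: 30.0
```

Run:
```python
from h import *
o=bot.get_obs();print(o['tool_pos'],o['tcp_rot'],o['moment'])
```

```text
[ 586.79291247 -248.17141201  265.13381342] [-3.13963612e+00  8.61212666e-04 -3.05630471e+00] [-0.59514179 -0.01202883  0.06338909]
```

Scaled: 0.4 rad is 0.0637.

>>> shift_gripper(motion={"plan": [[5, 0, 0, 0, 0.0127], [5, 0, 0, 0, 0.0255], [5, 0, 0, 0, 0.0382], [5, 0, 0, 0, 0.0509], [5, 0, 0, 0, 0.0637]]})

```text
time: 9.0
tool_pos: [586.9, -247.8, 265.1]
tcp_rot: [-3.141, 0.001, 2.824]
contact_force: [0.6, -1.9, 0.8]
grip_width: 11.9
finger_force: 30.0
```

Run:
```python
from h import *
o=bot.get_obs();print(o['tcp_rot'],o['moment'],o['joint_positions'])
```

```text
[-3.14104053e+00  1.23996170e-03  2.82411972e+00] [-0.32588853 -0.02102137  0.15153606] [-5.19746146e-01  6.72118864e-01  1.37010111e+00 -3.27702167e-04
  1.09804710e+00 -1.77292018e+00]
```

It turns freely at about 0.1 N m, so I'll continue to about 0.95 rad, then release and lift.

Scaled: 0.55 rad is 0.0875.

>>> shift_gripper(motion={"plan": [[5, 0, 0, 0, 0.0191], [5, 0, 0, 0, 0.0382], [5, 0, 0, 0, 0.0573], [5, 0, 0, 0, 0.0764], [5, 0, 0, 0, 0.0875]]})

```text
time: 9.62
tool_pos: [587.1, -247.4, 265.1]
tcp_rot: [3.14, 0.001, 2.274]
contact_force: [1.8, -0.5, 0.9]
grip_width: 11.7
finger_force: 30.0
```

>>> shift_gripper(motion={"plan": [[5, 0, 0, 0, 0], [50, 0, 0, 0, 0], [50, 0, 0, 0, 0], [50, 0, 0, -0.0333, 0], [50, 0, 0, -0.1333, 0]]})

```text
time: 10.25
tool_pos: [586.3, -247.3, 304.0]
tcp_rot: [-3.14, -0.004, 2.277]
contact_force: [1.0, -0.3, 1.0]
grip_width: 46.6
finger_force: 0.0
```

>>> shift_gripper(motion={"plan": [[50, -0.05, 0, -0.0667, 0], [50, -0.08, 0, -0.0667, 0], [50, -0.08, 0, -0.0667, 0]]})

```text
time: 10.62
tool_pos: [602.2, -266.0, 323.7]
tcp_rot: [-3.141, -0.001, 2.276]
contact_force: [0.2, 0.6, -0.1]
grip_width: 50.2
finger_force: 0.0
```

Run:
```python
from h import *
snap('wrist','wr4');crop('wr4',80,0,400,300,2,'c4')
```

```text
(no output)
```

View pics/c4.png

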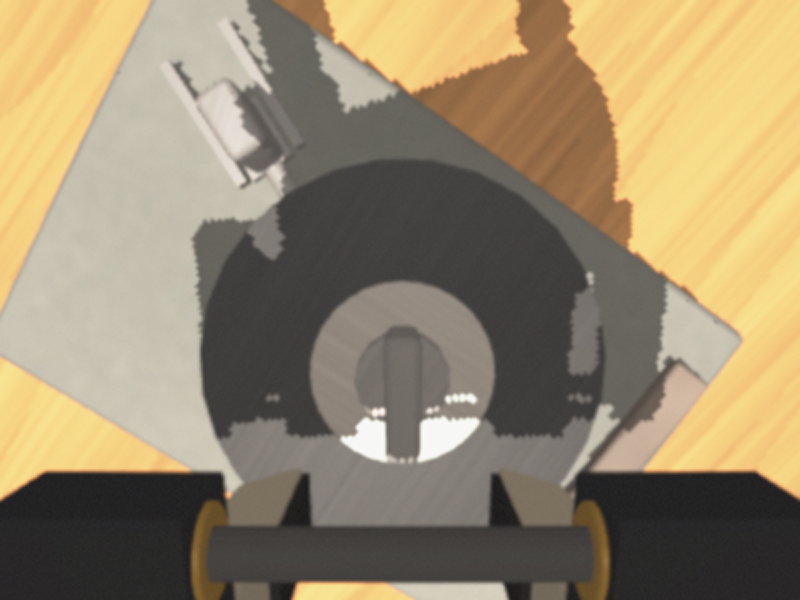

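The wing stayed at the turned angle, aligned with the tool after about 0.95 rad. The handle sits at the disc end of its guides. One numeric check on the handle, then I hand in.

Run:
```python
from h import *
g=lambda u,v,z:ray('wr4',80+u/2,v/2,z)
n=g(402,372,70);h=g(231,119,97);print(n,h,np.linalg.norm((n-h)[:2]))
```

```text
[ 587.54930095 -245.19324173   70.        ] [ 490.51236979 -214.51692906   97.        ] 101.77034031522513
```

```bash
python3 -c "
from plant import bot, viewer
print(bot.close_job())"
```

```text
the job is handed in; nothing more can be done
None
```

The larger lap's lock bolt was pushed to its stop, then its wing nut turned about 0.95 rad clockwise and let go; the smaller lap was never approached, and the job was handed in at about 11 s with no verdict returned.

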